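# Hook the drip tray out from under the vice

### The arm

A 6-joint arm with a two-finger parallel gripper is mounted at the origin on the work surface. World frame = base frame: x ahead of the robot, y to its left, z up, the work surface at z = 0. Lengths are in mm, angles in rad, forces in N, time in s.
With the tool pointing down it reaches from about 350 to 975 mm from the base axis. Payload 7.1 kg.
Tool frame: the origin (TCP) lies midway between the tips of the shut fingers; the grasp point (between the pads) lies 19 mm behind it (ctrl.grasp_offset is the distance from the TCP to the grasp point, in mm); z points along the fingers, y is the line along which they close (so a half turn about z gives the same grasp; the last joint's range is limited). The gripper opens to 88 mm and grips with 3 to 60 N. Pads are 20 mm wide; open, the fingers measure 115 mm over their backs; the gripper's body (75 mm by 178 mm) begins 61 mm behind the grasp point.
Start: joints at [1.263, 0.423, 1.63, -0, 1.089, -0.019], TCP at [177.97, 599.109, 222.675] pointing down, gripper open.
Joint ranges: [-3, 3], [-0.9, 2.11], [0.09, 2.58], [-1.31, 4.45], [0.11, 2.69], [-2.54, 2.54]. Speed limits (rad/s): [2.39, 2.39, 3.01, 3.14, 3.14, 3.14].

### API

Orientations are given as a rotation vector (axis times angle).
In Python, from workcell import sensors, viewer, ctrl gives the robot as it stands. The module is installed in compiled form; this text tells all that it offers.
- The arm moves only by the shell command python3 -m handwheel 'ROWS'. ROWS is JSON, a list of rows, each a list of 7 numbers: the shift along the tool's x, y, z in mm, then the turn, a rotation vector about the tool's x, y, z in rad, then the closure, from 0 (fully open) to 1 (shut). In form: [[x, y, z, rx, ry, rz, jaw], ...]. A call has 1 to 10 rows; each row shifts and turns the commanded pose from where the row before left it, along the tool's axes as they then stand; what a row does not reach is not made up. A row lasts 1/8 s, in which the tool goes at most 62.5 mm and 10.7 degrees, less where a joint would pass 70% of its speed; a pose out of reach is approached as far as the arm can. A call is refused whole if a number of a shift passes 62.5 or a number of a turn 0.188, either way. A call with a gripper value outside its range is refused whole. The fingers move at their own pace and stop on an object; the grip force is fixed at half the most. Time passes only in rows, so rows that do not move let the fingers close. It gives the time, the measured TCP pose, the force, the opening and the grip force at its end, in the units of the state.
- sensors.get_obs(): the state, without advancing time (a new reading comes with each control period).
- viewer.get_image(name): name is "scene" or "top" or "wrist"; returns a dict with "frame" (400x640x3 uint8, blue, green, red), "fov_y" (degrees; the focal length in pixels is half the picture's height over the tangent of half this angle, whatever the lens; pixels are square), "cx", "cy" (the principal point, pixels), "R" (3x3) and "t" (3): a world point X has camera coordinates R X + t. Camera axes: x right, y down, z forward; pixel columns grow to the right and rows downward; lengths in mm; the calibration is good to about 2 mm. A picture is of the moment at which its call begins. There is no depth.
- ctrl.close_job(): hands the job in; it is judged then, once.
The state is a dict: "t": time; "qpos": joint angles; "qvel": joint speeds; "joint_torque": joint torques, N m; "ee_pos": TCP position; "orientation": TCP orientation; "ft_force": force on the tool from outside, world axes, zero at the start; "moment": the same for the moment, N m; "width": finger opening in mm; "grasp_force": force on a finger pad.
Only numpy, scipy, OpenCV 4.12 (cv2) and the standard library are available. Lean on these libraries where they do the work, as an engineer would, in place of code of your own. Each camera call takes 0.05 s, during which the arm holds its last target. There are 200 camera calls.

### The job

Take the hooked rod from its rest and reach it under the overhanging plate of the vice stand, drop its bent end into the pull eye of the drip tray and pull the tray out to its stop, so that it can be cleaned. Then hang the hook back in its rest the way it was. Keep the gripper itself off the stand and tray, and leave the can, the bushing and the oil bottle where they are.

Things in the scene. Friction and masses are not known exactly. Their poses are not given: they have to be found in the camera images.
- stand: Grey steel stand, fixed, carrying a low machine vice. A 200 x 200 x 20 mm plate (underside 110 mm, top 130 mm above the bench; vice up to 184 mm) on two side walls. Origin on the bench; the plate spans x -110 to +90 and y -100 to +100 mm, the vice x -20 to +70 mm. Its -x side is the open front, where the plate overhangs; the walls (16 mm thick, centred at y -92 and +92 mm) span only x -20 to +90 mm. z up.
- stand_edge (a point): Middle of the lower front edge of the stand's plate, 110 mm above the bench; axes as the stand's.
- tray (a joint): How far the steel drip tray under the stand is out, in m, 0 (in) to 0.12 (stop); it slides towards the stand's -x, starts 0 to 0.025 out, needs about 3 N to slide and stays where it is left. Tray 170 x 130 mm, 10 to 60 mm above the bench, on the stand's centreline. At 0 its front face is at x -40 mm of the stand and its rear end sticks out 40 mm behind the plate, so the visible rear end tells how far it is out.
- tray_eye (a point): Middle of the opening of the tray's pull eye: a level loop of 6 mm round bar, 35 mm above the bench (bar 32 to 38 mm), on the tray's front face and centreline, hidden under the plate. Opening 29 mm along x (from the tray front to the loop's outer bar) and 30 mm along y, narrowing to about 17 mm at the outer bar, with corners cut. Axes as the stand's; at joint 0 it is at x -54.5 mm of the stand. It moves with the tray.
- hook: Hooked rod, 0.2 kg. Origin at the centre of its wooden handle (110 x 18 x 18 mm, along x), close to its balance point; a steel butt (20 mm square) behind it to x -83 mm. From the handle's +x end an 8 mm steel rod runs on to x 150 mm and bends straight down (-z) there, its end 36 mm below the handle's axis. In the rest the handle lies level, axis 59 mm above the bench, bent end down.
- hook_tip (a point): Centre of the rounded lower end of the bent part: 150 mm ahead (+x) and 32 mm below the hook's origin; the 8 mm bar ends 4 mm below it.
- hook_rest: Grey fixed rest: base 130 x 70 x 8 mm, two 10 mm thick uprights at x -45 and +45 mm, each with an open-topped notch 26 mm wide, its floor 50 mm and its cheeks' tops 68 mm above the bench. The handle lies in both notches along x, hook's origin 59 mm above the rest's origin, hook end towards the rest's +x; between the uprights 80 mm are free for fingers. Origin under its centre on the bench, z up. Stands left or right of the stand.
- spray_can: Bystander: spray can, 60 mm diameter, 160 mm tall, on the side opposite to the rest; origin at its foot.
- bushing: Bystander: steel bushing, 52 mm outside diameter, 35 mm tall; origin at its foot.
- oil_bottle: Bystander: small oil bottle, 40 mm diameter, 100 mm tall; origin at its foot.
There are look-alikes about, which are no part of the job. Of the things shaped like the hook, the wooden one is meant.

How it is judged (in metres and radians):
On the way, in this order (a step that is already met when the one before it is completed fails the run):
1. the hook is lifted out of its rest (z of hook in the frame of hook_rest above 0.08 m), for 0.1 s.
2. the hook's bent end is down in the tray's eye (x of hook_tip in the frame of tray_eye between -0.017 and 0.017 m and y of hook_tip in the frame of tray_eye between -0.017 and 0.017 m and z of hook_tip in the frame of tray_eye below -0.003 m and value of joint tray below 0.06 m), for 0.1 s.
3. the tray is pulled out to its stop, hook still in the eye (x of hook_tip in the frame of tray_eye between -0.017 and 0.017 m and y of hook_tip in the frame of tray_eye between -0.017 and 0.017 m and z of hook_tip in the frame of tray_eye below -0.003 m and value of joint tray above 0.112 m), for 0.1 s.
At the end, for the whole second after the job is handed in: The tray is out to within 8 mm of its 120 mm stop and still, and the hook lies at rest in both notches of its rest, bent end down (within 0.15 rad) and towards the rest's +x, its origin within 20 mm along, 8 mm across and between 55 and 64 mm above the rest's origin (value of joint tray above 0.112 m and velocity of joint tray below 0.01 m/s and x of hook in the frame of hook_rest between -0.02 and 0.02 m and y of hook in the frame of hook_rest between -0.008 and 0.008 m and z of hook in the frame of hook_rest between 0.055 and 0.064 m and x of hook_tip in the frame of hook_rest above 0.1 m and angle between hook's own z axis and vertical below 0.15 rad and linear speed of hook below 0.02 m/s); the robot touches nothing.
It fails at once if the gripper or arm presses on the stand or tray with more than 2 N (contact force between any of the fingers, the arm and stand above 2 N).
It fails at once if a bystander is shifted by more than 20 mm or knocked over (distance of any of spray_can, bushing, oil_bottle from where it was at the start of the episode above 0.02 m or angle between any of spray_can, bushing, oil_bottle's own z axis and vertical above 0.5 rad).
It also fails if it takes over 59 s, if anything falls off the work surface, if the arm or the gripper's body presses on something with over 40 N, if the wrist force passes 120 N, or if a joint passes its speed limit or range.

## Working session

There is one attempt and no reset: what is moved stays moved. The work goes in short steps, Python scripts to look and compute and a shell command to move; the robot and the scene stay as the last step left them, time stands still between calls to the robot, and variables do not carry over. Pictures are saved under pics/ and viewed, at most 10 in all, crops included, and the job is handed in when it is done.

```bash
mkdir -p pics; cat > h.py <<'E'
import numpy as np, cv2
from workcell import sensors, viewer, ctrl
def grab(n,f=None):
    d=viewer.get_image(n)
    if f: cv2.imwrite('pics/'+f,d['frame'])
    return d
def ray(d,u,v):
    f=d['frame'].shape[0]/2/np.tan(np.radians(d['fov_y'])/2)
    R=np.array(d['R']);t=np.array(d['t'])
    r=R.T@np.array([(u-d['cx'])/f,(v-d['cy'])/f,1.]);return -R.T@t,r
def onz(d,u,v,z):
    c,r=ray(d,u,v);return c+r*(z-c[2])/r[2]
def proj(d,X):
    f=d['frame'].shape[0]/2/np.tan(np.radians(d['fov_y'])/2)
    p=np.array(d['R'])@np.array(X)+np.array(d['t']);return f*p[0]/p[2]+d['cx'],f*p[1]/p[2]+d['cy']
E
python3 - <<'E'
from h import *
import pickle
for n in ['top','scene']:
    d=grab(n,n+'0.png');pickle.dump(d,open(n+'0.pkl','wb'))
    print(n,ray(d,320,200),d['fov_y'])
print(sensors.get_obs())
E
```

```text
top (array([ 283.23308104,  -18.89889228, 1291.64778458]), array([ 0.18020915, -0.00485255, -0.98375047])) 44.05737408763562
scene (array([999.42509669, 435.9073066 , 960.40493132]), array([-0.45616248, -0.40105691, -0.79440054])) 54.85336113802153
{'t': 0.1, 'qpos': array([ 1.26297234e+00,  4.23744964e-01,  1.63061552e+00, -4.55299497e-05,
        1.08855775e+00, -1.89696327e-02]), 'qvel': array([ 7.64766074e-05, -2.12665316e-03, -2.58191150e-03, -4.75280978e-04,
       -1.19778435e-04,  4.32210730e-04]), 'joint_torque': array([ 3.75801783e-04, -5.45615888e+01, -2.74323374e+01,  6.45317207e-02,
        1.88476418e-02,  8.27632618e-06]), 'ee_pos': array([177.85357952, 598.64591601, 221.9908002 ]), 'orientation': array([-4.52097314e-01, -3.10871409e+00,  2.06467371e-03]), 'ft_force': array([-0.05521886, -0.32909001, -1.34390142]), 'moment': array([ 0.01969132,  0.00765712, -0.00404472]), 'grasp_force': 0.0, 'width': 87.97048338772993}
```

View pics/top0.png

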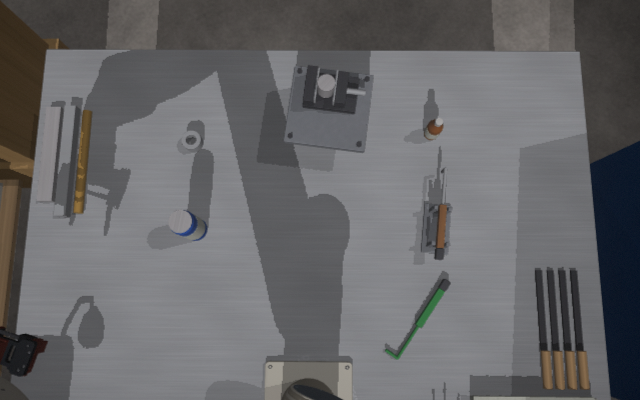

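View pics/scene0.png

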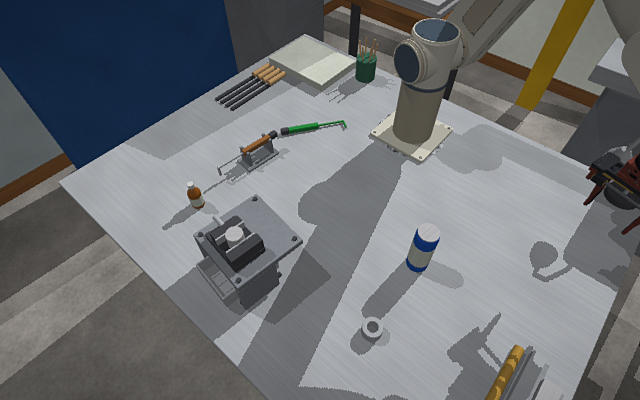

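The top view (up = world +x, left = +y) shows the stand at (330,108), its front towards the robot, and the bushing, can and oil bottle at (191,140), (187,225) and (434,128). Hook candidates are the wooden-handled rod in the grey rest at (441,228), the green-handled one on the bench at (420,318), and the row of black/wood tools at (560,330). I choose the wooden one in the rest and check it in a close crop.

```bash
python3 - <<'E'
from h import *
import pickle
d=pickle.load(open('top0.pkl','rb'));im=d['frame']
a=cv2.resize(im[155:275,395:485],None,fx=4.4,fy=4.4,interpolation=cv2.INTER_CUBIC)
b=cv2.resize(im[45:165,280:380],None,fx=4,fy=4,interpolation=cv2.INTER_CUBIC)
c=np.zeros((530,800,3),np.uint8);c[:528,:396]=a;c[:480,400:]=b
cv2.imwrite('pics/crop.png',c)
hsv=cv2.cvtColor(im,cv2.COLOR_BGR2HSV)
m=((hsv[...,0]<20)&(hsv[...,1]>110)).astype(np.uint8);m[:190]=0;m[270:]=0;m[:,:400]=0;m[:,480:]=0
ys,xs=np.nonzero(m);print(len(xs),xs.mean(),ys.mean(),cv2.minAreaRect(np.c_[xs,ys].astype(np.float32)))
r=cv2.minAreaRect(np.c_[xs,ys].astype(np.float32));print([onz(d,*p,68) for p in cv2.boxPoints(r)])
print(onz(d,xs.mean(),ys.mean(),68))
E
```

```text
273 441.1465201465202 226.28205128205127 ((441.2416687011719, 226.01962280273438), (6.734655380249023, 42.5091438293457), 4.635463237762451)
[array([ 391.58457408, -312.70485824,   68.        ]), array([ 497.94263433, -324.91242331,   68.        ]), array([ 496.6809061 , -341.66003681,   68.        ]), array([ 390.3720882 , -329.21102695,   68.        ])]
[ 443.09325652 -326.81802729   68.        ]
```

View pics/crop.png

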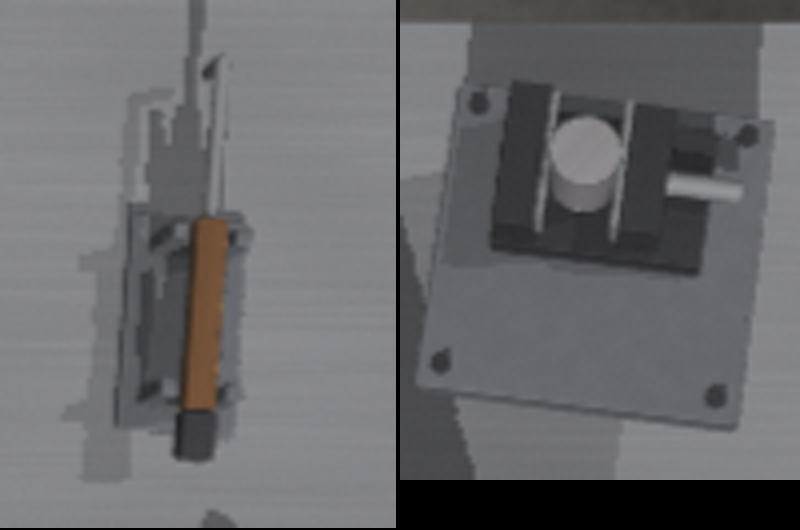

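The crop confirms the wooden hook in the grey rest: handle (441,226), butt towards the robot, bent end at about (444,171). The stand's plate corners are at about (295,66), (373,75), (364,150) and (284,141), front edge towards the robot. Next I refine the plate edges and read the tray's rear end in the scene view.

```bash
cat > edges.py <<'E'
from h import *
import pickle
def fit(g,p,q,w=3.5,n=40):
    p,q=np.array(p,float),np.array(q,float);e=(q-p)/np.linalg.norm(q-p);nn=np.array([-e[1],e[0]])
    s=np.arange(-w,w+.01,.25);P=[]
    for a in np.linspace(.1,.9,n):
        X=p+(q-p)*a+s[:,None]*nn
        v=cv2.remap(g,X[None,:,0].astype(np.float32),X[None,:,1].astype(np.float32),cv2.INTER_LINEAR)[0]
        k=np.abs(np.gradient(cv2.GaussianBlur(v[None],(1,1),0)[0] if 0 else np.convolve(v,np.ones(4)/4,'same')))[4:-4].argmax()+4
        P.append(X[k])
    vx,vy,x,y=cv2.fitLine(np.array(P,np.float32),cv2.DIST_HUBER,0,.01,.01).ravel()
    return np.array([x,y]),np.array([vx,vy])
def inter(A,B):
    k=np.linalg.solve(np.c_[A[1],-B[1]],B[0]-A[0]);return A[0]+k[0]*A[1]
if __name__=='__main__':
    d=pickle.load(open('top0.pkl','rb'));g=cv2.cvtColor(d['frame'],cv2.COLOR_BGR2GRAY).astype(np.float32)
    c=[(294.9,66),(373.3,75.3),(364,150),(284.1,140.3)]
    L=[fit(g,c[i],c[(i+1)%4]) for i in range(4)]
    K=[inter(L[i-1],L[i]) for i in range(4)];W=[onz(d,*k,130) for k in K]
    print(np.round(K,1));print(np.round(W,1))
    for i in range(4):
        e=W[(i+1)%4]-W[i];print(np.linalg.norm(e),np.arctan2(e[1],e[0]))
    print('center',np.mean(W,0))
    s=pickle.load(open('scene0.pkl','rb'))
    print([np.round(proj(s,w),1) for w in W])
    cr=s['frame'][185:310,185:310]
    cv2.imwrite('pics/scrop.png',cv2.resize(cr,None,fx=4.8,fy=4.8,interpolation=cv2.INTER_CUBIC))
E
python3 edges.py
```

```text
[[293.8  64.1]
 [373.5  75.4]
 [364.2 153. ]
 [283.5 140.7]]
[[ 842.4   43.3  130. ]
 [ 813.4 -156.2  130. ]
 [ 612.8 -131.1  130. ]
 [ 642.6   65.4  130. ]]
201.61650177859227 -1.7154886897309627
202.1224575940231 3.0170981690075522
198.747794446422 1.4201886138721342
201.0259012296141 -0.11009115175358611
center [727.79806429 -44.64931582 130.        ]
[array([237.8, 289.5]), array([193.9, 233.5]), array([258.1, 191.9]), array([303.4, 238.7])]
```

View pics/scrop.png

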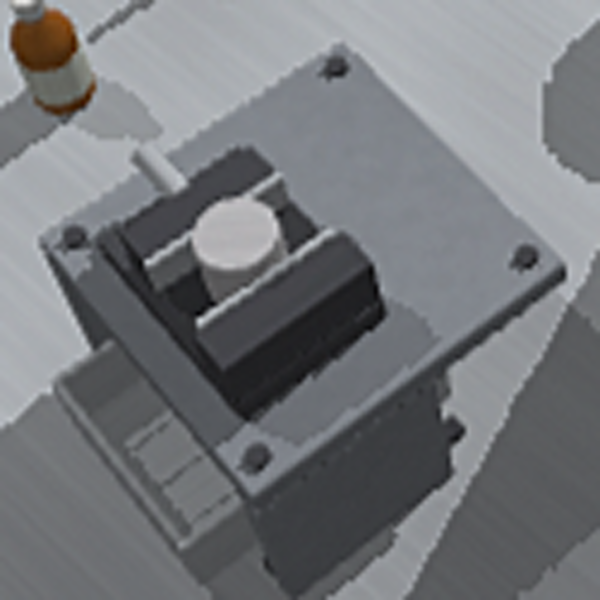

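The scene crop shows the plate corners at (256,194), (303,241), (237,288) and (193,235). The tray's rear rim (z=60) sticks out behind, with corners at about (196.5,264.6) and (223.5,299.6).

```bash
python3 - <<'E'
from edges import *
s=pickle.load(open('scene0.pkl','rb'));g=cv2.cvtColor(s['frame'],cv2.COLOR_BGR2GRAY).astype(np.float32)
c=[(237,288),(193.3,235),(255.8,193.8),(302.7,240.8)]
L=[fit(g,c[i],c[(i+1)%4],2.5) for i in range(4)]
K=[inter(L[i-1],L[i]) for i in range(4)];W=[onz(s,*k,130) for k in K]
print(np.round(K,1));print(np.round(W,1),np.mean(W,0))
for i in range(4):
    e=W[(i+1)%4]-W[i];print(np.linalg.norm(e),np.arctan2(e[1],e[0]))
a,b=onz(s,196.5,264.6,60),onz(s,223.5,299.6,60);print('rear',a,b,np.linalg.norm(a-b),np.arctan2(*(b-a)[1::-1]))
# hook handle in scene
im=s['frame'];hsv=cv2.cvtColor(im,cv2.COLOR_BGR2HSV)
m=((hsv[...,0]<20)&(hsv[...,1]>110)).astype(np.uint8);m[:125]=0;m[165:]=0;m[:,:225]=0;m[:,290:]=0
ys,xs=np.nonzero(m);print(xs.mean(),ys.mean(),proj(s,(443.5,-327,62)),onz(s,xs.mean(),ys.mean(),62))
r=cv2.fitLine(np.c_[xs,ys].astype(np.float32),cv2.DIST_L2,0,.01,.01).ravel()
p=onz(s,r[2]-20*r[0],r[3]-20*r[1],62);q=onz(s,r[2]+20*r[0],r[3]+20*r[1],62);print(np.arctan2(*(q-p)[1::-1]))
from scipy.spatial.transform import Rotation as R
o=sensors.get_obs();print(R.from_rotvec(o['orientation']).as_matrix().round(3))
E
```

```text
[[234.8 288.4]
 [193.1 233.9]
 [255.8 192.9]
 [303.9 241.6]]
[[ 845.1   36.1  130. ]
 [ 815.3 -156.9  130. ]
 [ 619.5 -133.2  130. ]
 [ 648.1   72.   130. ]] [731.99056135 -45.49583001 130.        ]
195.30898270441273 -1.7235262121955517
197.28512098281314 3.021253617711971
207.2293808934509 1.432342360908517
200.21576437107814 -0.18025450210952135
rear [ 853.05701772 -123.74393415   60.        ] [869.89052419   3.63818778  60.        ] 128.48957906087384 1.439407953853081
256.20212765957444 143.95212765957447 (np.float64(257.22385812140163), np.float64(144.1446921844174)) [ 445.08117441 -330.22052985   62.        ]
3.027695142242975
[[-0.959  0.285 -0.   ]
 [ 0.285  0.959 -0.001]
 [-0.    -0.001 -1.   ]]
```

Estimates:
- **Hook:** origin about (443.5,-327), yaw -0.115. Length 107 mm agrees with the given 110, and both views agree.
- **Stand:** plate centre about (730.5,-45), yaw about -0.135.
- **Tray:** about 8 mm out, which puts the eye near (678,-38).

Now I move towards the hook at a safe height.

```bash
python3 -m handwheel '[[0,0,0,0,0,-0.174,0],[-33,-46,0,0,0,0,0],[-33,-46,0,0,0,0,0],[-33,-46,0,0,0,0,0],[-33,-46,0,0,0,0,0],[-33,-46,0,0,0,0,0],[-33,-46,0,0,0,0,0],[-33,-46,0,0,0,0,0],[-33,-46,0,0,0,0,0],[-33,-46,0,0,0,0,0]]'
python3 -m handwheel '[[-33,-46,0,0,0,0,0],[-5,-53,0,0,0,0,0],[-5,-53,0,0,0,0,0],[-5,-53,0,0,0,0,0],[-5,-53,0,0,0,0,0],[-5,-53,0,0,0,0,0],[-5,-53,0,0,0,0,0],[-5,-53,0,0,0,0,0],[0,0,0,0,0,0,0],[0,0,0,0,0,0,0]]'
python3 - <<'E'
from h import *
from scipy.spatial.transform import Rotation as R
o=sensors.get_obs();M=R.from_rotvec(o['orientation']).as_matrix();print(o['qpos'],o['ee_pos'],M.round(3))
print(M.T@(np.array([443.5,-327,120])-o['ee_pos']))
d=grab('wrist','w1.png');print(ray(d,320,200),d['fov_y'],d['R'])
print([proj(d,X) for X in [(443.5,-327,68),(498,-333,68),(389,-321,68)]])
E
```

```text
t: 1.35
ee_pos: [426.1, 152.1, 222.7]
orientation: [0.18, 3.136, 0.0]
ft_force: [0.7, 0.3, -0.7]
width: 87.7
grasp_force: 0.0
t: 2.6
ee_pos: [444.8, -267.8, 222.2]
orientation: [-0.181, -3.135, -0.001]
ft_force: [0.2, -0.3, 0.2]
width: 87.4
grasp_force: 0.0
[-5.64945834e-01  2.69508568e-01  1.86159921e+00  2.98603804e-04
  1.01193726e+00 -2.02027960e+00] [ 444.80861822 -267.76475595  222.17989876] [[-0.993  0.115 -0.001]
 [ 0.115  0.993  0.001]
 [ 0.001  0.001 -1.   ]]
[ -5.65611272 -59.07845321 102.12249059]
(array([ 371.76209917, -260.7788375 ,  384.40158539]), array([ 0.27763199, -0.02547734, -0.9603731 ])) 69.92325611356667 [[ 0.11510337  0.99335259  0.00136189]
 [ 0.95506669 -0.11104381  0.27480337]
 [ 0.27312787 -0.0303301  -0.96149948]]
[(np.float64(267.59445663196357), np.float64(189.10782406176457)), (np.float64(270.1059333906166), np.float64(233.77243727352246)), (np.float64(264.83943370327665), np.float64(140.111936253779))]
```

View pics/w1.png

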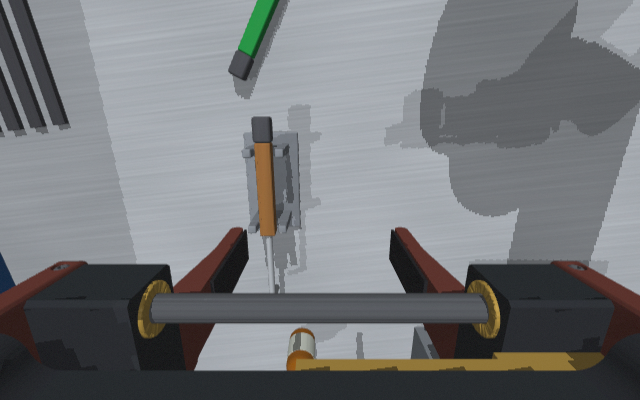

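The wrist view shows the wooden handle from (263,142) to (268,236), within 2 px of the prediction. That puts the hook near (445,-328.5). I centre over it, descend and grip.

```bash
python3 -m handwheel '[[-4,-30,0,0,0,0,0],[-3,-30,0,0,0,0,0],[0,0,40,0,0,0,0],[0,0,40,0,0,0,0],[0,0,40,0,0,0,0],[0,0,30,0,0,0,0],[0,0,20,0,0,0,0],[0,0,12,0,0,0,0],[0,0,0,0,0,0,0],[0,0,0,0,0,0,0]]'
python3 -m handwheel '[[0,0,0,0,0,0,0.4],[0,0,0,0,0,0,0.7],[0,0,0,0,0,0,0.8],[0,0,0,0,0,0,1],[0,0,0,0,0,0,1],[0,0,0,0,0,0,1],[0,0,0,0,0,0,1],[0,0,0,0,0,0,1]]'
```

```text
t: 3.9
ee_pos: [446.1, -328.7, 41.5]
orientation: [0.179, 3.135, -0.001]
ft_force: [0.3, -0.2, 0.6]
width: 87.7
grasp_force: 0.0
t: 4.9
ee_pos: [445.5, -328.7, 40.7]
orientation: [0.18, 3.136, -0.0]
ft_force: [0.2, -0.3, -0.2]
width: 17.9
grasp_force: 30.0
```

Gripped at 17.9 mm, matching the 18 mm handle. I lift and carry it to in front of the stand.

```bash
python3 -m handwheel '[[0,0,-10,0,0,0,1],[0,0,-20,0,0,0,1],[0,0,-30,0,0,0,1],[0,0,0,0,0,0,1],[0,0,0,0,0,0.02,1],[11,46,0,0,0,0,1],[11,46,0,0,0,0,1],[11,46,0,0,0,0,1],[11,46,0,0,0,0,1],[11,46,0,0,0,0,1]]'
python3 -m handwheel '[[11,46,0,0,0,0,1],[10,43,0,0,0,0,1],[0,0,25,0,0,0,1],[0,0,10,0,0,0,1],[0,0,0,0,0,0,1],[0,0,0,0,0,0,1]]'
python3 - <<'E'
from h import *
import pickle
o=sensors.get_obs();print(o['qpos'],o['ee_pos'],o['orientation'])
a=grab('top');b=grab('wrist');pickle.dump((a,b),open('p2.pkl','wb'))
c=np.zeros((400,800,3),np.uint8)
c[:,:440]=cv2.resize(a['frame'][50:250,220:440],None,fx=2,fy=2,interpolation=cv2.INTER_CUBIC)
c[:,440:]=b['frame'][:,140:500];cv2.imwrite('pics/p2.png',c)
print('pred tip top',proj(a,(561,-22,89)),proj(b,(561,-22,53)))
E
```

```text
t: 6.15
ee_pos: [420.8, -91.8, 99.7]
orientation: [-0.213, -3.132, -0.001]
ft_force: [0.8, -0.3, -2.2]
width: 17.8
grasp_force: 30.0
t: 6.9
ee_pos: [413.2, -2.8, 65.8]
orientation: [-0.214, -3.134, 0.0]
ft_force: [0.7, -0.9, -1.5]
width: 17.9
grasp_force: 30.0
[-3.56488856e-02  4.09970020e-01  2.17895532e+00 -4.82414612e-05
  5.52763797e-01 -1.47032096e+00] [413.16340636  -2.83533988  65.79748035] [-2.13587587e-01 -3.13422781e+00  4.46727534e-05]
pred tip top (np.float64(319.00943756202935), np.float64(177.32231934025384)) (np.float64(321.1736586320839), np.float64(404.8319354337368))
```

View pics/p2.png

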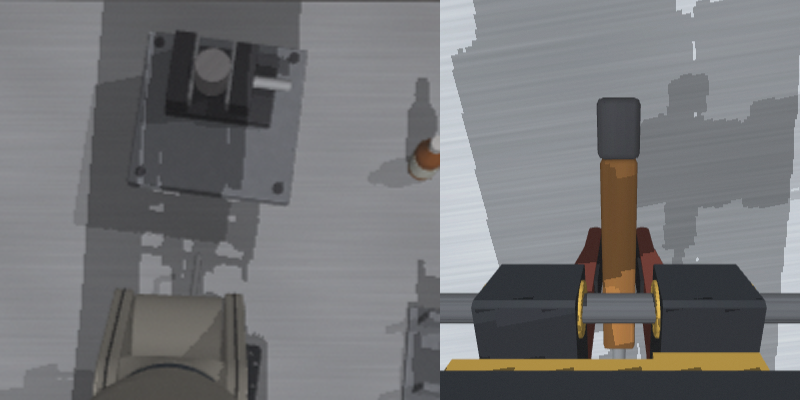

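The hook tip shows at (319,177) in the top view, exactly as predicted, and the handle is straight in the grip. I advance under the plate with the tip above the eye.

```bash
python3 -m handwheel '[[-20,0,0,0,0,0,1],[-20,0,0,0,0,0,1],[-20,0,0,0,0,0,1],[-20,0,0,0,0,0,1],[-15,0,0,0,0,0,1],[-13,0,0,0,0,0,1],[-10,0,0,0,0,0,1],[0,0,0,0,0,0,1],[0,0,0,0,0,0,1]]'
python3 -m handwheel '[[0,0,4,0,0,0,1],[0,0,4,0,0,0,1],[0,0,4,0,0,0,1],[0,0,0,0,0,0,1],[0,0,0,0,0,0,1]]'
```

```text
t: 8.12
ee_pos: [529.2, -18.1, 65.5]
orientation: [-0.211, -3.133, 0.0]
ft_force: [-0.5, -0.6, -1.3]
width: 17.8
grasp_force: 30.0
t: 8.75
ee_pos: [530.0, -18.2, 53.6]
orientation: [-0.212, -3.134, -0.0]
ft_force: [0.2, -0.5, -2.1]
width: 17.8
grasp_force: 30.0
```

```bash
python3 -m handwheel '[[0,0,3,0,0,0,1],[0,0,3,0,0,0,1],[0,0,3,0,0,0,1],[0,0,3,0,0,0,1],[0,0,0,0,0,0,1],[0,0,0,0,0,0,1],[0,0,0,0,0,0,1]]'
python3 -m handwheel '[[2,0,0,0,0,0,1],[2,0,0,0,0,0,1],[2,0,0,0,0,0,1],[2,0,0,0,0,0,1],[0,0,0,0,0,0,1],[0,0,0,0,0,0,1]]'
```

```text
t: 9.62
ee_pos: [530.0, -18.2, 41.8]
orientation: [0.212, 3.134, -0.0]
ft_force: [0.5, 0.0, -1.5]
width: 17.8
grasp_force: 30.0
t: 10.38
ee_pos: [522.1, -17.1, 41.7]
orientation: [0.211, 3.134, -0.0]
ft_force: [0.2, 0.5, -1.2]
width: 17.9
grasp_force: 30.0
```

```bash
for i in 1 2 3; do python3 -m handwheel '[[2,0,0,0,0,0,1],[2,0,0,0,0,0,1],[0,0,0,0,0,0,1],[0,0,0,0,0,0,1]]' | grep -E 'ee_|force'; done
```

```text
ee_pos: [518.5, -16.6, 41.8]
ft_force: [3.3, -0.2, -2.9]
grasp_force: 30.0
ee_pos: [513.8, -16.0, 41.6]
ft_force: [1.4, -1.3, -1.9]
grasp_force: 30.0
ee_pos: [509.9, -15.5, 41.6]
ft_force: [2.0, -0.5, -1.3]
grasp_force: 30.0
```

The pull force of about 3 N suggests the hook is in the eye. I pull further and check the tray in the scene view.

```bash
python3 -m handwheel '[[5,0,0,0,0,0,1],[5,0,0,0,0,0,1],[5,0,0,0,0,0,1],[5,0,0,0,0,0,1],[5,0,0,0,0,0,1],[5,0,0,0,0,0,1]]'
python3 - <<'E'
from h import *
a=grab('scene')['frame'];b=grab('top')['frame']
c=np.zeros((500,800,3),np.uint8)
c[:500,:400]=cv2.resize(a[190:315,185:285],None,fx=4,fy=4,interpolation=cv2.INTER_CUBIC)
c[:500,400:]=cv2.resize(b[110:235,270:370],None,fx=4,fy=4,interpolation=cv2.INTER_CUBIC)
cv2.imwrite('pics/p3.png',c)
E
```

```text
t: 12.62
ee_pos: [480.1, -11.4, 41.7]
orientation: [0.212, 3.134, -0.0]
ft_force: [2.0, -1.4, -1.8]
width: 17.7
grasp_force: 30.0
```

View pics/p3.png

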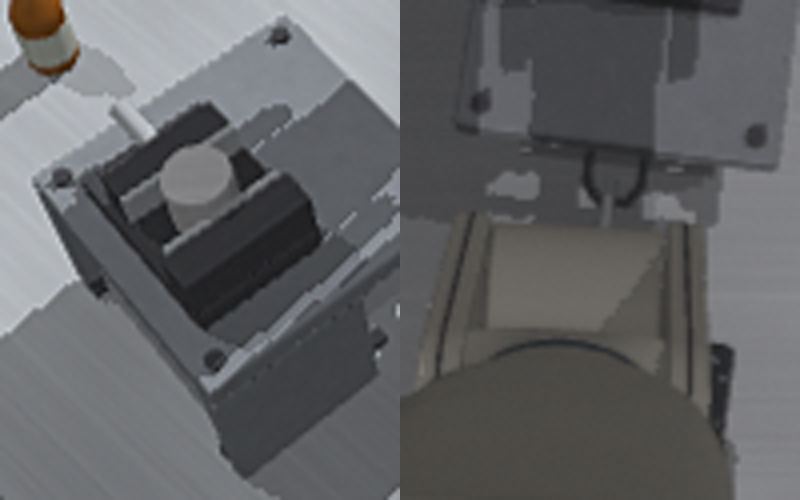

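The tray's rear end is gone from behind the stand. In the top view the eye has come out in front, at about (423,155), with the rod inside its outer bar. I keep pulling to the stop.

```bash
python3 -m handwheel '[[6,0,0,0,0,0,1],[6,0,0,0,0,0,1],[6,0,0,0,0,0,1],[6,0,0,0,0,0,1],[6,0,0,0,0,0,1],[6,0,0,0,0,0,1],[6,0,0,0,0,0,1],[6,0,0,0,0,0,1],[6,0,0,0,0,0,1]]' | grep -E 'ee_|force|wid'
for i in 1 2 3 4 5; do python3 -m handwheel '[[2,0,0,0,0,0,1],[2,0,0,0,0,0,1],[0,0,0,0,0,0,1]]' | grep -E 'ee_|ft_'; done
```

```text
ee_pos: [426.5, -4.2, 41.7]
ft_force: [3.3, -0.2, -2.8]
width: 17.7
grasp_force: 30.0
ee_pos: [422.6, -3.6, 41.6]
ft_force: [1.8, -2.5, -1.9]
ee_pos: [418.6, -3.1, 41.6]
ft_force: [2.1, -1.9, -3.6]
ee_pos: [414.6, -2.6, 41.7]
ft_force: [1.9, -1.1, -3.2]
ee_pos: [410.7, -2.0, 41.7]
ft_force: [2.7, -0.8, -2.6]
ee_pos: [408.3, -1.6, 41.9]
ft_force: [5.2, -0.6, -4.4]
```

```bash
python3 -m handwheel '[[2,0,0,0,0,0,1],[1,0,0,0,0,0,1],[0,0,0,0,0,0,1],[0,0,0,0,0,0,1]]' | grep -E 'ee_|ft_'
python3 - <<'E'
from h import *
b=grab('top','top5.png')['frame']
cv2.imwrite('pics/p4.png',cv2.resize(b[90:220,260:380],None,fx=4,fy=4,interpolation=cv2.INTER_CUBIC))
E
```

```text
ee_pos: [408.1, -1.3, 42.3]
ft_force: [11.4, -2.3, -6.3]
```

View pics/p4.png

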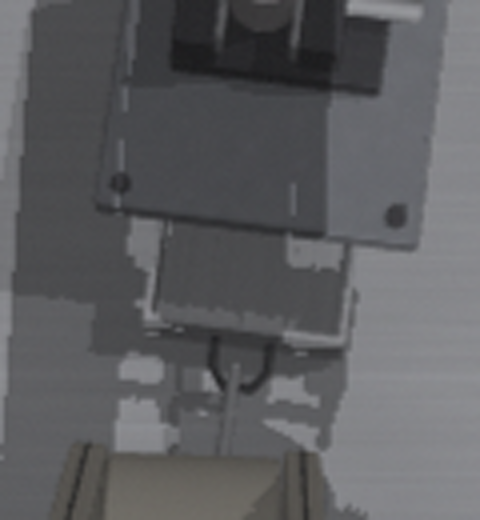

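At the stop: the force rises to 11 N with no more motion. The picture shows the tray well out in front of the plate (rim at (322,175)), with the rod in the eye at (318,187). I unload, lift out and carry the hook back.

```bash
python3 -m handwheel '[[-3,0,0,0,0,0,1],[-4,0,0,0,0,0,1],[-4,0,0,0,0,0,1],[0,0,0,0,0,0,1],[0,0,0,0,0,0,1]]' | grep -E 'ee_|ft_'
python3 -m handwheel '[[0,0,-8,0,0,0,1],[0,0,-12,0,0,0,1],[0,0,-20,0,0,0,1],[0,0,-20,0,0,0,1],[0,0,0,0,0,0,1],[0,0,0,0,0,0,1]]' 
python3 - <<'E'
from h import *
o=sensors.get_obs();from scipy.spatial.transform import Rotation as R
M=R.from_rotvec(o['orientation']).as_matrix();print(M.T@(np.array([445.5,-328.7,o['ee_pos'][2]])-o['ee_pos']))
d=grab('wrist');cv2.imwrite('pics/p5.png',d['frame'][60:,200:460])
E
```

```text
ee_pos: [414.5, -2.6, 41.6]
ft_force: [0.4, 0.6, -2.6]
t: 17.65
ee_pos: [414.8, -2.6, 101.7]
orientation: [0.212, 3.134, 0.0]
ft_force: [-1.1, 0.2, -1.6]
width: 18.1
grasp_force: 30.0
[-7.42081981e+01 -3.19040676e+02  9.28024858e-03]
```

View pics/p5.png

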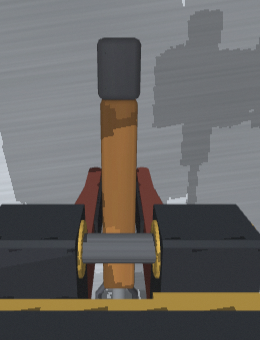

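The hook has not slipped: butt at rows 98–158, as before the pull. I carry it back over the rest.

```bash
python3 -m handwheel '[[-10,-45,0,0,0,0,1],[-11,-46,0,0,0,0,1],[-11,-46,0,0,0,0,1],[-11,-46,0,0,0,0,1],[-11,-46,0,0,0,0,1],[-10,-45,0,0,0,0,1],[-10,-45,0,0,0,0,1],[0,0,0,0,0,-0.02,1],[0,0,0,0,0,0,1],[0,0,0,0,0,0,1]]' 
python3 - <<'E'
from h import *
o=sensors.get_obs();from scipy.spatial.transform import Rotation as R
M=R.from_rotvec(o['orientation']).as_matrix();print(M.T@(np.array([445.5,-328.7,40.7])-o['ee_pos']),o['qpos'])
E
```

```text
t: 18.95
ee_pos: [444.9, -327.1, 101.1]
orientation: [-0.179, -3.135, -0.002]
ft_force: [0.6, -0.2, -1.6]
width: 17.9
grasp_force: 30.0
[-0.82110192 -1.5423527  60.41294369] [-6.55622592e-01  4.90859733e-01  1.86734243e+00  1.85248763e-04
  7.85241063e-01 -2.11258104e+00]
```

```bash
python3 -m handwheel '[[-1,-1.3,20,0,0,0,1],[0,0,10,0,0,0,1],[0,0,5,0,0,0,1],[0,0,0,0,0,0,1],[0,0,0,0,0,0,1]]' 
python3 -m handwheel '[[0,0,8,0,0,0,1],[0,0,6,0,0,0,1],[0,0,5,0,0,0,1],[0,0,3,0,0,0,1],[0,0,2,0,0,0,1],[0,0,0,0,0,0,1],[0,0,0,0,0,0,1]]'
```

```text
t: 19.58
ee_pos: [446.6, -330.1, 67.1]
orientation: [0.18, 3.136, -0.001]
ft_force: [-0.2, -0.1, -2.7]
width: 18.1
grasp_force: 30.0
t: 20.45
ee_pos: [446.4, -330.1, 42.8]
orientation: [0.18, 3.136, -0.0]
ft_force: [-0.6, 0.2, -2.1]
width: 17.6
grasp_force: 30.0
```

```bash
python3 -m handwheel '[[1,1.3,0,0,0,0,1],[0,0,1,0,0,0,1],[0,0,1,0,0,0,1],[0,0,0,0,0,0,1],[0,0,0,0,0,0,1]]' | grep -E 'ee_|ft_'
python3 -m handwheel '[[0,0,0,0,0,0,0.75],[0,0,0,0,0,0,0.7],[0,0,0,0,0,0,0.5],[0,0,0,0,0,0,0],[0,0,0,0,0,0,0],[0,0,0,0,0,0,0],[0,0,0,0,0,0,0],[0,0,0,0,0,0,0]]'
python3 -m handwheel '[[0,0,-10,0,0,0,0],[0,0,-30,0,0,0,0],[0,0,-40,0,0,0,0],[0,0,-50,0,0,0,0],[0,0,-50,0,0,0,0],[0,30,0,0,0,0,0],[0,30,0,0,0,0,0],[0,0,0,0,0,0,0],[0,0,0,0,0,0,0]]'
python3 - <<'E'
from h import *
import pickle
s=grab('scene');w=grab('wrist');t=pickle.load(open('scene0.pkl','rb'))
for im in (t['frame'],s['frame']):
    hsv=cv2.cvtColor(im,cv2.COLOR_BGR2HSV)
    m=((hsv[...,0]<20)&(hsv[...,1]>110)).astype(np.uint8);m[:125]=0;m[165:]=0;m[:,:225]=0;m[:,290:]=0
    ys,xs=np.nonzero(m);print(len(xs),onz(s,xs.mean(),ys.mean(),62))
c=np.zeros((600,800,3),np.uint8);c[:400,:300]=w['frame'][:,150:450]
c[:600,300:]=cv2.resize(s['frame'][115:295,160:310],(500,600),interpolation=cv2.INTER_CUBIC)
cv2.imwrite('pics/p6.png',c);print(sensors.get_obs()['ft_force'])
E
```

```text
ee_pos: [445.5, -328.6, 40.8]
ft_force: [-0.7, -0.1, 1.5]
t: 22.08
ee_pos: [445.5, -328.6, 40.7]
orientation: [-0.18, -3.136, -0.0]
ft_force: [-0.4, 0.3, -0.0]
width: 82.6
grasp_force: 0.0
t: 23.2
ee_pos: [452.5, -269.6, 221.1]
orientation: [0.18, 3.136, -0.001]
ft_force: [0.6, -0.5, 0.3]
width: 87.9
grasp_force: 0.0
188 [ 445.08117441 -330.22052985   62.        ]
185 [ 446.33249547 -328.92841548   62.        ]
[ 0.65664835 -0.36008133 -0.69676417]
```

View pics/p6.png

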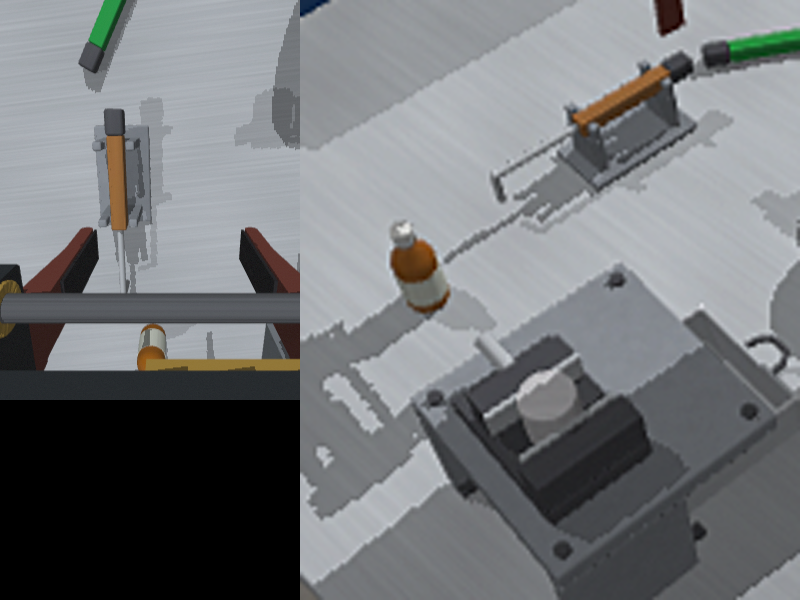

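The hook lies in both notches with its bent end down, within 2 mm of where it started, and the tray and eye stand out in front of the plate. I hand it in.

```bash
python3 -c "
from workcell import ctrl
print(ctrl.close_job())"
```

```text
the job is handed in; nothing more can be done
None
```

The tray is pulled out to its stop, the wooden hook is back in its rest within 2 mm of its starting position, and the job is handed in; no verdict came back.

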